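# Close the sample carrier: flap down, then cover shut

## Task

The grey sample carrier on the bench stands open. Gently push its upright orange flap down flat over the vials first, and only then push the blue cover over and press it fully shut, without slamming it. Only push: grasp and lift nothing, do not shove the carrier away, and leave the other things where they stand.

Things in the scene. Friction and masses are not known exactly. Their poses are not given: they have to be found in the camera images.
- carrier: Grey insulated sample carrier standing loose on the bench, 2.5 to 4 kg, an open-topped box 200 mm (its x) by 230 mm (its y), rim 90 mm above the bench, walls 15 mm thick, full of capped vials (up to 65 mm high). Origin: centre of its underside. x is along both hinges, roughly away from the robot; +y is the flap's side, -y the cover's side; z up. Its yaw varies.
- flap (a joint): Hinge of the orange hold-down flap, a plate 150 mm along the hinge, 150 mm from hinge to free edge, 5 mm thick. 0 = folded flat over the vials, its upper face then 78 mm above the bench (12 mm below the rim); about 1.57 = upright; it starts at 1.3 to 1.75 (above 1.57 it leans outwards to carrier +y). It folds from upright towards carrier -y and down. Friction hinge: it stays where it is left; about 1 to 2 N at the free edge moves it; a slightly soft stop at 0.
- flap_hinge (a point): Middle of the flap's hinge line, in the plane of its upper face: 94 mm to +y of the carrier's origin, 78 mm above the bench.
- flap_edge (a point): Middle of the flap's free edge, on its outer face (the face that is upper when folded and faces carrier +y when upright), 150 mm from the hinge.
- cover (a joint): Hinge of the thick blue cover, a slab 200 mm along the hinge, 230 mm from hinge to free edge, 22 mm thick, 0.3 kg. 0 = shut flat on the rim, top face then 112 mm above the bench; about 1.57 = upright; it starts standing open at 1.65 to 2.05, leaning outwards to carrier -y. It swings shut towards carrier +y and down. Stiff friction hinge: it stays where it is left and does not fall; 1 to 4 N near its free edge moves it; a slightly soft stop at 0.
- cover_hinge (a point): Middle of the cover's hinge line, at its underside: 115 mm to -y of the carrier's origin, 90 mm above the bench.
- cover_edge (a point): Middle of the cover's free edge, on its outer face (top when shut, facing carrier -y when upright): 230 mm from the hinge line and 22 mm out from the underside.
- amber_bottle: Bystander: amber glass bottle with blue cap, 64 mm diameter, 130 mm tall, in front of the carrier. Loose. Origin: centre of its underside, z up.
- beaker: Bystander: open glass beaker, 70 mm diameter, 85 mm tall, behind the carrier. Loose. Origin: centre of its underside, z up.
- tip_box: Bystander: pipette tip box with green top, 82 x 122 x 53 mm, behind the carrier. Loose. Origin: centre of its underside, z up.
- tube_rack: Bystander: blue rack with capped tubes, 200 x 80 mm, 100 mm tall, to the left. Loose. Origin: centre of its underside, z up.
- timer: Bystander: small white timer, 60 x 75 x 20 mm, to the right, near the robot. Loose. Origin: centre of its underside, z up.
- tape_roll: Bystander: yellow tape roll lying flat, 90 mm diameter, 25 mm tall, to the right. Loose. Origin: centre of its underside, z up.
- clear_bottle: Bystander: clear glass bottle with blue cap, 72 mm diameter, 140 mm tall, to the left, far. Loose. Origin: centre of its underside, z up.

How it is judged:
By the outcome, as a careful person would: the job done as asked, in the order asked, and still so for the second after the job is handed in, with the robot touching nothing.
It also fails if it takes over 54 s, if anything falls off the work surface, if the arm or the gripper's body presses on something with over 40 N, if the wrist force passes 120 N, or if a joint passes its speed limit or range.

## Robot

A 6-joint arm with a two-finger parallel gripper is mounted at the origin on the work surface. World frame = base frame: x ahead of the robot, y to its left, z up, the work surface at z = 0. Lengths are in m, angles in degrees, forces in N, time in s.
With the tool pointing down it reaches from about 0.275 to 0.75 m from the base axis. Payload 10.2 kg.
Tool frame: the origin (TCP) lies on the mounting face of the last link; the fingertips stand 166 mm ahead of it and the grasp point (between the pads) lies 147 mm ahead of it; z points along the fingers, y is the direction in which the jaws open and shut (so a half turn about z gives the same grasp; the last joint's range is limited). The gripper opens to 88 mm and grips with 3 to 60 N. Pads are 18 mm wide; open, the fingers measure 123 mm over their backs; the gripper's body (75 mm by 187 mm) begins 45 mm behind the grasp point.
Start: joints at [52.575, 17.928, 85.812, -0, 76.261, -12.8], TCP at [0.219, 0.477, 0.405] pointing down, gripper open.
Joint ranges: [-168.41, 168.41], [-55.51, 124.54], [10.69, 146.95], [-70.63, 250.63], [1, 178], [-165.06, 165.06]. Speed limits (degrees/s): [136.94, 136.94, 172.46, 180, 180, 180].

## Interface

Orientations are given as [roll, pitch, yaw] about the fixed x, y, z axes, in that order (R = Rz(yaw) Ry(pitch) Rx(roll)).
In Python, from workcell import r, optics gives the robot as it stands. The module is installed in compiled form; this text tells all that it offers.
- The arm moves only by the tool apply_moves, never from a script. Its argument "rows" is one flat list of numbers, 7 for each row, row after row: the turn, a rotation vector about the tool's x, y, z in degrees, then the shift along the tool's x, y, z in mm, then the opening, from 0 (shut) to 1 (fully open). In form: [wx, wy, wz, x, y, z, fingers, wx, wy, wz, x, y, z, fingers, ...]. A call has 1 to 10 rows; each row shifts and turns the commanded pose from where the row before left it, along the tool's axes as they then stand; what a row does not reach is not made up. A row lasts 1/12 s, in which the tool goes at most 41.7 mm and 7.16 degrees, less where a joint would pass 70% of its speed; a pose out of reach is approached as far as the arm can. A call with a gripper value outside its range is refused whole. The fingers move at their own pace and stop on an object; the grip force is fixed at half the most. Time passes only in rows, so rows that do not move let the fingers close. It gives the time, the measured TCP pose, the force and the opening at its end, in the units of the state.
- r.get_obs(): the state, without advancing time (a new reading comes with each control period).
- optics.grab_frame(name): name is "scene" or "top"; returns a dict with "pixels" (400x640x3 uint8, red, green, blue), "z_map" (400x640 float32, m along the optical axis (not along the pixel's ray), 0 where there is no reading), "fx", "fy", "cx", "cy" (pixels), "extrinsics" (4x4, takes a point from camera to world coordinates). Camera axes: x right, y down, z forward; pixel columns grow to the right and rows downward; lengths in m; the calibration is good to about 2 mm. A picture is of the moment at which its call begins.
- r.finish_job(): hands the job in, once; it reports no verdict.
The state is a dict: "t": time; "joint_positions": joint angles; "joint_vel": joint speeds; "joint_efforts": joint torques, N m; "tool_pos": TCP position; "ee_rot": TCP orientation; "contact_force": force on the tool from outside, world axes, zero at the start; "torque": the same for the moment, N m; "finger_gap": finger opening in m.
Only numpy, scipy, OpenCV 4.12 (cv2) and the standard library are available. Lean on these libraries where they do the work, as an engineer would, in place of code of your own. Each camera call takes 0.05 s, during which the arm holds its last target.

## Working session

There is one attempt and no reset: what is moved stays moved. The work goes in short steps, Python scripts to look and compute and a tool call to move; the robot and the scene stay as the last step left them, time stands still between calls to the robot, and variables do not carry over. Pictures are saved under pics/ and viewed, and the job is handed in when it is done.

Besides the shell and the picture viewer there is one more tool, called after "Call:" by a JSON object that holds its "api" and its "payload". apply_moves: Moves the arm, as the interface text tells. Its arguments: {"type":"object","properties":{"rows":{"type":"array"}},"required":["rows"]}

```bash
mkdir -p pics
cat > h.py <<'E'
import numpy as np, cv2, pickle
from workcell import r, optics
def grab(n,tag):
    f=optics.grab_frame(n); pickle.dump(f,open(f'{tag}.pkl','wb'))
    cv2.imwrite(f'pics/{tag}.png',cv2.cvtColor(f['pixels'],cv2.COLOR_RGB2BGR)); return f
def cloud(f):
    z=f['z_map'];v,u=np.mgrid[:400,:640]
    P=np.stack([(u-f['cx'])/f['fx']*z,(v-f['cy'])/f['fy']*z,z,np.ones_like(z)],-1)@f['extrinsics'].T
    return P[...,:3]
E
python3 - <<'E'
from h import *
for n in('scene','top'):
    f=grab(n,n+'0'); print(n,f['fx'],f['extrinsics'].round(3).tolist())
print(r.get_obs())
E
```

```text
scene 519.3312855911317 [[-0.037, 0.754, -0.656, 1.428], [0.999, 0.018, -0.035, 0.042], [-0.015, -0.656, -0.754, 1.12], [0.0, 0.0, 0.0, 1.0]]
top 513.5533604728221 [[0.014, -0.987, 0.16, 0.258], [-1.0, -0.016, -0.01, 0.007], [0.013, -0.16, -0.987, 1.761], [0.0, 0.0, 0.0, 1.0]]
{'t': 0.1, 'joint_positions': array([ 5.25771719e+01,  1.79548675e+01,  8.58471231e+01, -4.49891099e-04,
        7.62607345e+01, -1.28015262e+01]), 'joint_vel': array([ 0.07305873, -0.04686586, -0.11150551,  0.055467  ,  0.05096485,
        0.00617327]), 'joint_efforts': array([ 1.91225372e-03, -4.02819550e+01, -2.52643758e+01,  6.95563573e-02,
        3.42767942e-02, -3.22301878e-05]), 'tool_pos': array([0.21873265, 0.47723304, 0.40424709]), 'ee_rot': array([-1.79938737e+02, -1.34722424e-02,  1.55378798e+02]), 'contact_force': array([-0.35449076, -0.31577138,  0.19245481]), 'torque': array([-0.02549883,  0.03745477,  0.06478547]), 'finger_gap': 0.08805591037583693}
```

View pics/scene0.png

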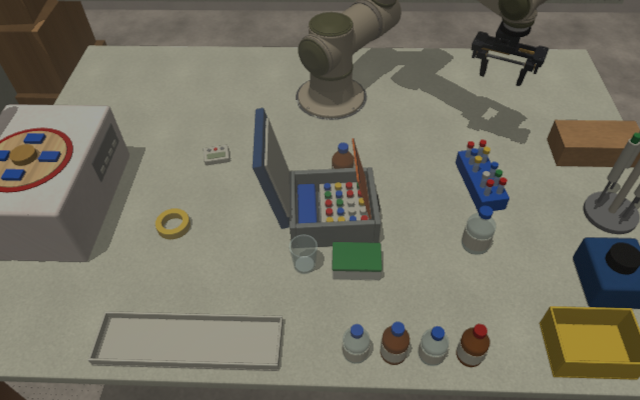

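View pics/top0.png

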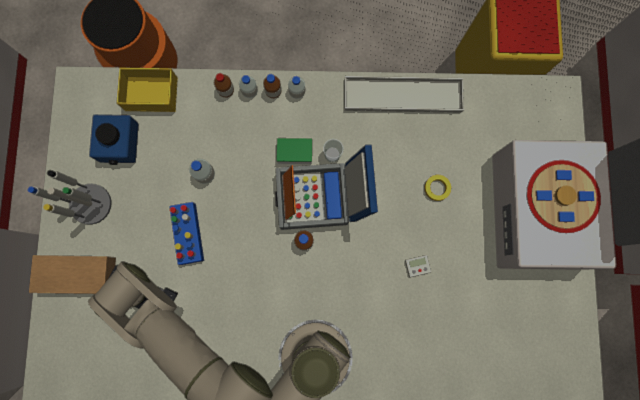

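Run:
```python
from h import *
for n,(a,b,c,d) in {'scene':(90,290,220,400),'top':(120,260,250,400)}.items():
    f=pickle.load(open(n+'0.pkl','rb'));P=cloud(f);im=f['pixels']
    cv2.imwrite(f'pics/{n}0c.png',cv2.cvtColor(cv2.resize(im[a:b,c:d],None,fx=4 if n=='top' else 3.5,fy=4 if n=='top' else 3.5,interpolation=2),cv2.COLOR_RGB2BGR))
    roi=np.zeros((400,640),bool);roi[a:b,c:d]=1
    m=roi&(abs(P[...,2]-.09)<.005)&(im.max(-1).astype(int)-im.min(-1)<40)
    q=P[m][:,:2].astype(np.float32); 
    nn,lab=cv2.connectedComponents(m.astype(np.uint8))
    k=1+np.argmax([ (lab==i).sum() for i in range(1,nn)]) 
    print(n,m.sum(),'rim',cv2.minAreaRect((q*1000)),'biggest',cv2.minAreaRect(P[lab==k][:,:2].astype(np.float32)*1000))
    hsv=cv2.cvtColor(im,cv2.COLOR_RGB2HSV)
    o=roi&(hsv[...,0]<15)&(hsv[...,1]>150)&(P[...,2]>.1)
    b=roi&(hsv[...,0]>95)&(hsv[...,0]<130)&(P[...,2]>.13)
    for nm,mm in(('orange',o),('blue',b)):
        p=P[mm]; print(nm,len(p))
        if len(p)>10:
            print(np.percentile(p,[2,50,98],axis=0).round(3).tolist())
            c0=p.mean(0);u,s,vt=np.linalg.svd(p-c0,full_matrices=False);print(c0.round(3),s.round(3),vt.round(3).tolist())
            t=p[p[:,2]>np.percentile(p[:,2],90)]; print('top',t.mean(0).round(3),p[:,2].max())
```

```text
scene 1464 rim ((547.7785034179688, 12.085762023925781), (343.53582763671875, 248.54623413085938), 4.8323798179626465) biggest ((531.5560913085938, 10.714302062988281), (206.33969116210938, 248.54623413085938), 4.8323798179626465)
orange 64
[[0.465, 0.049, 0.219], [0.54, 0.076, 0.223], [1.213, 0.081, 0.888]]
[0.564 0.074 0.251] [1.776 0.227 0.008] [[0.716, -0.023, 0.698], [-0.693, -0.145, 0.706], [-0.085, 0.989, 0.12]]
top [0.777 0.064 0.481] 1.1200059563436489
blue 1196
[[0.394, -0.164, 0.132], [0.633, -0.138, 0.306], [0.647, 0.042, 0.316]]
[ 0.598 -0.131  0.274] [4.187 2.529 1.113] [[0.736, 0.054, 0.675], [-0.655, -0.193, 0.73], [0.17, -0.98, -0.107]]
top [ 0.633 -0.129  0.383] 1.1200059563436489
top 902 rim ((535.3612670898438, 17.051651000976562), (348.4184875488281, 247.80625915527344), 9.336848258972168) biggest ((529.1610107421875, 18.712860107421875), (200.61473083496094, 231.9814910888672), 4.841501712799072)
orange 468
[[0.367, 0.034, 0.101], [0.516, 0.089, 0.172], [0.591, 0.11, 0.227]]
[0.513 0.087 0.176] [2.437 1.134 0.239] [[-0.132, -0.068, 0.989], [0.978, 0.154, 0.141], [-0.162, 0.986, 0.046]]
top [0.51  0.072 0.291] 1.7611223741717037
blue 810
[[0.375, -0.166, 0.132], [0.519, -0.146, 0.311], [0.637, 0.047, 0.32]]
[ 0.522 -0.134  0.294] [4.243 2.228 1.098] [[-0.101, 0.006, 0.995], [0.946, -0.31, 0.098], [0.308, 0.951, 0.026]]
top [ 0.514 -0.135  0.443] 1.7611223741717037
```

```bash
python3 -c "
import cv2
for n in('scene','top'):print(cv2.imread(f'pics/{n}0c.png').shape)"
```

```text
(700, 630, 3)
(560, 600, 3)
```

View pics/scene0c.png

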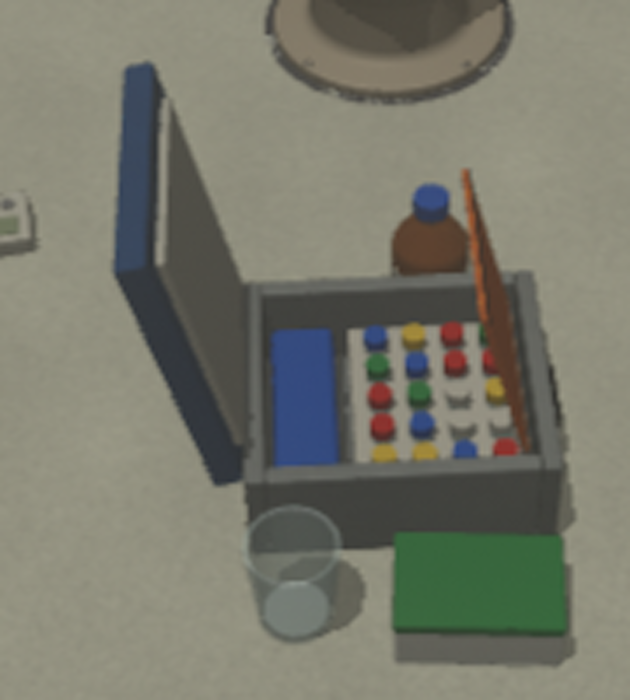

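View pics/top0c.png

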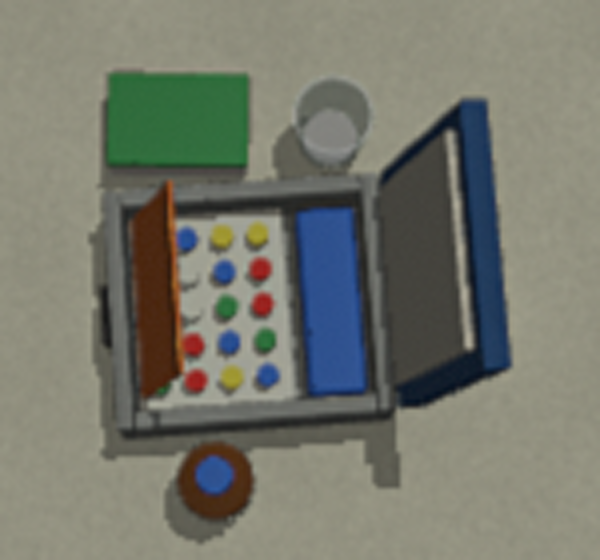

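The crops show the carrier rim with its centre near top-view pixel (312,198). The flap leans inwards, with its top edge near (293,180). The cover leans out, with its edge near (372,183). From the rim fit (200.6 x 232 mm, against 200 x 230), the carrier is at (0.529, 0.019) with yaw 4.8°. The flap angle is about 1.31 and the cover angle about 1.75.

I'll turn the tool so the jaws lie along the carrier's x, and close the fingers.

Call:
{"api": "apply_moves", "payload": {"rows": [0,0,6.05,0,0,0,0,0,0,6.05,0,0,0,0,0,0,6.05,0,0,0,0,0,0,6.05,0,0,0,0,0,0,6.05,0,0,0,0,0,0,6.05,0,0,0,0,0,0,6.05,0,0,0,0,0,0,6.05,0,0,0,0,0,0,6.05,0,0,0,0,0,0,6.05,0,0,0,0]}}

```text
t: 0.93
tool_pos: [0.2187, 0.4772, 0.4044]
ee_rot: [-180.0, 0.0, 94.6]
contact_force: [-0.1, 0.0, 0.5]
finger_gap: 0.0237
```

```bash
cat >> h.py <<'E'
TH=np.deg2rad(4.84);C=np.array([.529,.0187])
EX=np.array([np.cos(TH),np.sin(TH)]);EY=np.array([-np.sin(TH),np.cos(TH)])
def loc():
    o=r.get_obs();p=o['tool_pos'];d=p[:2]-C
    f=o['contact_force']
    print('t %.2f tip y\' %.1f x\' %.1f z %.1f mm'%(o['t'],d@EY*1e3,d@EX*1e3,p[2]*1e3-166),'rot',o['ee_rot'].round(2),'F y\' %.1f x\' %.1f z %.1f'%(f[:2]@EY,f[:2]@EX,f[2]),'gap',o['finger_gap'].round(4),'j',o['joint_positions'].round(0))
E
python3 -c "from h import *;loc()"
```

```text
Traceback (most recent call last):
  File "h.py", line 15, in loc
    print('t %.2f tip y\' %.1f x\' %.1f z %.1f mm'%(o['t'],d@EY*1e3,d@EX*1e3,p[2]*1e3-166),'rot',o['ee_rot'].round(2),'F y\' %.1f x\' %.1f z %.1f'%(f[:2]@EY,f[:2]@EX,f[2]),'gap',o['finger_gap'].round(4),'j',o['joint_positions'].round(0))
                                                                                                                                                                                  ^^^^^^^^^^^^^^^^^^^^^
AttributeError: 'float' object has no attribute 'round'
```

```bash
sed -i "s/o\['finger_gap'\].round(4)/round(o['finger_gap'],4)/" h.py
python3 -c "from h import *;loc()"
```

```text
t 0.93 tip y' 483.1 x' -270.5 z 238.4 mm rot [-1.7997e+02  3.0000e-02  9.4570e+01] F y' 0.0 x' -0.1 z 0.5 gap 0.0237 j [53. 18. 86.  0. 76. 48.]
```

Call:
{"api": "apply_moves", "payload": {"rows": [0,0,0.2,-28,22,0,0,0,0,0,-28,22,0,0,0,0,0,-28,22,0,0,0,0,0,-28,22,0,0,0,0,0,-28,22,0,0,0,0,0,-28,22,0,0,0,0,0,-28,22,0,0,0,0,0,-28,22,0,0,0,0,0,-28,22,0,0,0,0,0,-28,22,0,0]}}

```text
t: 1.77
tool_pos: [0.4618, 0.2146, 0.4045]
ee_rot: [-180.0, 0.0, 94.7]
contact_force: [0.1, 0.3, -0.6]
finger_gap: 0.0005
```

```bash
python3 -c "from h import *;loc()"
```

```text
t 1.77 tip y' 200.9 x' -50.4 z 238.5 mm rot [-179.97    0.     94.67] F y' 0.3 x' 0.1 z -0.6 gap 0.0005 j [12. 16. 88.  0. 76.  7.]
```

Call:
{"api": "apply_moves", "payload": {"rows": [0,0,0.1,-18,12,5,0,0,0,0,-18,13,10,0,0,0,0,-18,13,15,0,0,0,0,-18,12,18,0,0,0,0,0,0,0,0]}}

```text
t: 2.18
tool_pos: [0.5178, 0.1459, 0.3532]
ee_rot: [-179.7, 0.0, 94.4]
contact_force: [0.6, -0.1, -0.9]
finger_gap: 0.0003
```

Run:
```python
from h import *
loc();grab('scene','s1');grab('top','t1')
a=cv2.imread('pics/s1.png')[60:290,200:420];cv2.imwrite('pics/s1c.png',cv2.resize(a,None,fx=2.6,fy=2.6))
```

```text
t 2.18 tip y' 127.7 x' -0.5 z 187.2 mm rot [-1.7969e+02  3.0000e-02  9.4400e+01] F y' -0.1 x' 0.6 z -0.9 gap 0.0003 j [ 3. 22. 88. -0. 70. -1.]
```

View pics/s1c.png

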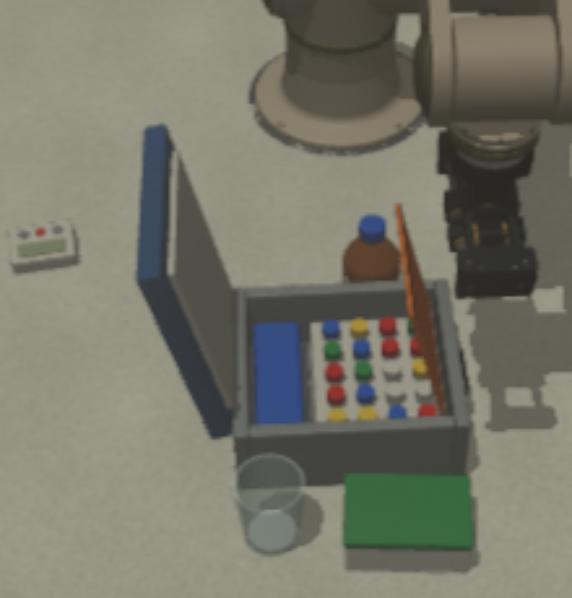

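Call:
{"api": "apply_moves", "payload": {"rows": [0,0,0,-12,0,0,0,0,0,0,-12,0,0,0,0,0,0,-10,0,0,0,0,0,0,-6,0,0,0,0,0,0,-3,0,0,0,0,0,0,-3,0,0,0,0,0,0,-3,0,0,0,0,0,0,-3,0,0,0]}}

```text
t: 2.95
tool_pos: [0.5207, 0.0965, 0.3568]
ee_rot: [180.0, -0.0, 94.6]
contact_force: [-0.7, -0.6, 0.7]
finger_gap: 0.0004
```

```bash
cat > traj.py <<'E'
from h import *
def flap(r,w,yz0,angs):
    y,z=yz0
    for a in angs:
        Y=94-r*np.cos(a)+w; Z=78+r*np.sin(a)
        print('a %.2f: -> y %.1f z %.1f  shift x %.1f z %.1f'%(a,Y,Z,Y-y,z-Z)); y,z=Y,Z
E
python3 - <<'E'
from traj import *
loc();grab('scene','s2')
flap(113,10,(76,187),[1.31,1.25,1.2,1.1,1,.9,.8,.7,.6,.5,.4,.3,.2,.1,0])
a=cv2.imread('pics/s2.png')[60:290,200:420];cv2.imwrite('pics/s2c.png',cv2.resize(a,None,fx=2.6,fy=2.6))
E
```

```text
t 2.95 tip y' 78.2 x' -1.7 z 190.8 mm rot [180.    -0.    94.59] F y' -0.6 x' -0.8 z 0.7 gap 0.0004 j [-2. 21. 89.  0. 70. -7.]
a 1.31: -> y 74.9 z 187.2  shift x -1.1 z -0.2
a 1.25: -> y 68.4 z 185.2  shift x -6.5 z 1.9
a 1.20: -> y 63.1 z 183.3  shift x -5.3 z 1.9
a 1.10: -> y 52.7 z 178.7  shift x -10.3 z 4.6
a 1.00: -> y 42.9 z 173.1  shift x -9.8 z 5.6
a 0.90: -> y 33.8 z 166.5  shift x -9.2 z 6.6
a 0.80: -> y 25.3 z 159.1  shift x -8.5 z 7.5
a 0.70: -> y 17.6 z 150.8  shift x -7.7 z 8.3
a 0.60: -> y 10.7 z 141.8  shift x -6.8 z 9.0
a 0.50: -> y 4.8 z 132.2  shift x -5.9 z 9.6
a 0.40: -> y -0.1 z 122.0  shift x -4.9 z 10.2
a 0.30: -> y -4.0 z 111.4  shift x -3.9 z 10.6
a 0.20: -> y -6.7 z 100.4  shift x -2.8 z 10.9
a 0.10: -> y -8.4 z 89.3  shift x -1.7 z 11.2
a 0.00: -> y -9.0 z 78.0  shift x -0.6 z 11.3
```

View pics/s2c.png

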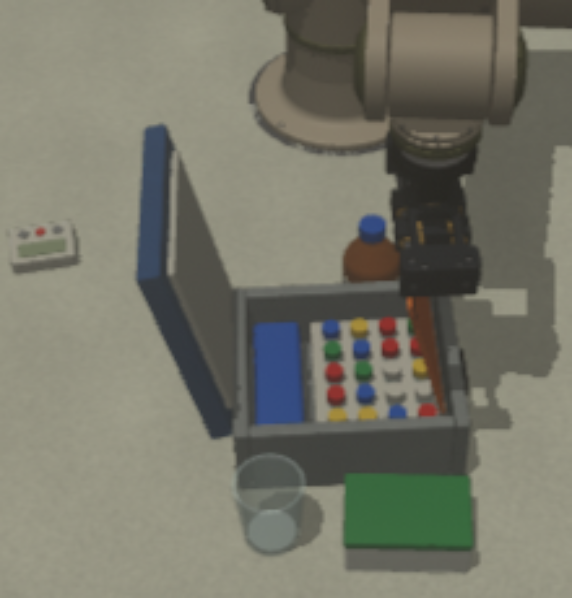

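Call:
{"api": "apply_moves", "payload": {"rows": [0,0,0,-4,0,1,0,0,0,0,-4,0,1,0,0,0,0,-4,0,2,0,0,0,0,-4,0,2,0,0,0,0,-4,0,2,0,0,0,0,-4,0,2,0,0,0,0,-4,0,2,0,0,0,0,-4,0,2,0,0,0,0,-4,0,2,0]}}

```text
t: 3.75
tool_pos: [0.5236, 0.0603, 0.3404]
ee_rot: [-180.0, -0.0, 94.6]
contact_force: [0.1, 1.2, 0.8]
finger_gap: 0.0004
```

Run:
```python
from traj import *
loc();grab('scene','s3')
a=cv2.imread('pics/s3.png')[60:290,200:420];cv2.imwrite('pics/s3c.png',cv2.resize(a,None,fx=2.6,fy=2.6))
```

```text
t 3.75 tip y' 41.9 x' -1.9 z 174.4 mm rot [-1.7998e+02 -1.0000e-02  9.4570e+01] F y' 1.2 x' 0.2 z 0.8 gap 0.0004 j [ -6.  22.  91.   0.  68. -11.]
```

View pics/s3c.png

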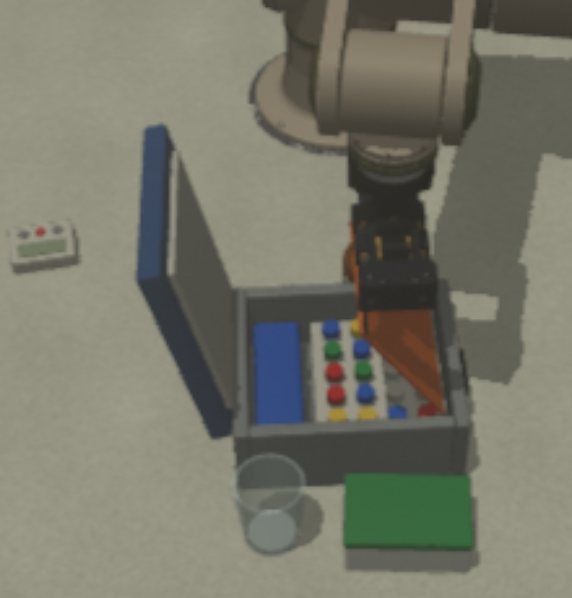

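The flap is following at about 1.2 N, so I'll continue along the arc.

Call:
{"api": "apply_moves", "payload": {"rows": [0,0,0,-5,0,3,0,0,0,0,-4,0,4,0,0,0,0,-4,0,4,0,0,0,0,-4,0,4,0,0,0,0,-4,0,4,0,0,0,0,-4,0,4,0,0,0,0,-3,0,5,0,0,0,0,-3,0,5,0,0,0,0,-3,0,5,0,0,0,0,-3,0,5,0]}}

```text
t: 4.63
tool_pos: [0.5265, 0.0236, 0.2972]
ee_rot: [-180.0, 0.0, 94.6]
contact_force: [0.6, -0.4, 1.2]
finger_gap: 0.0006
```

```bash
python3 -c "from h import *;loc()"
```

```text
t 4.63 tip y' 5.1 x' -2.0 z 131.2 mm rot [-180.      0.     94.58] F y' -0.5 x' 0.5 z 1.2 gap 0.0006 j [-10.  24.  94.  -0.  62. -15.]
```

Next stretch: to about z = 92 mm.

Call:
{"api": "apply_moves", "payload": {"rows": [0,0,0,-3,0,5,0,0,0,0,-2,0,5,0,0,0,0,-2,0,5,0,0,0,0,-2,0,5,0,0,0,0,-2,0,5,0,0,0,0,-1,0,4,0,0,0,0,-1,0,4,0,0,0,0,0,0,3,0,0,0,0,0,0,3,0]}}

```text
t: 5.38
tool_pos: [0.5276, 0.0108, 0.2585]
ee_rot: [180.0, 0.0, 94.6]
contact_force: [-0.0, -0.7, 1.3]
finger_gap: 0.0003
```

Run:
```python
from traj import *
loc();grab('scene','s4')
a=cv2.imread('pics/s4.png')[60:290,200:420];cv2.imwrite('pics/s4c.png',cv2.resize(a,None,fx=2.6,fy=2.6))
```

```text
t 5.38 tip y' -7.7 x' -2.1 z 92.5 mm rot [1.800e+02 1.000e-02 9.458e+01] F y' -0.7 x' -0.1 z 1.3 gap 0.0003 j [-12.  28.  96.  -0.  57. -16.]
```

View pics/s4c.png

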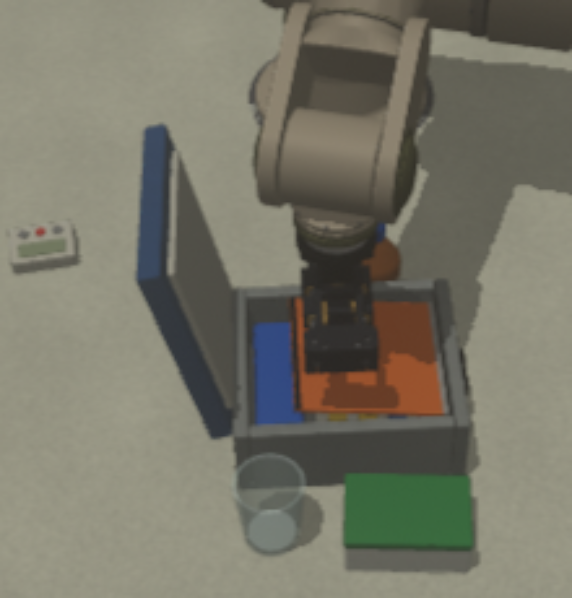

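Call:
{"api": "apply_moves", "payload": {"rows": [0,0,0,0,0,2,0,0,0,0,0,0,2,0,0,0,0,0,0,2,0,0,0,0,0,0,2,0,0,0,0,0,0,2,0,0,0,0,0,0,1.5,0,0,0,0,0,0,1,0,0,0,0,0,0,1,0,0,0,0,0,0,0,0]}}

```text
t: 6.18
tool_pos: [0.5275, 0.0109, 0.245]
ee_rot: [-180.0, -0.0, 94.6]
contact_force: [-0.4, 0.6, 1.0]
finger_gap: 0.0003
```

```bash
python3 -c "from h import *;loc()"
```

```text
t 6.18 tip y' -7.7 x' -2.1 z 79.0 mm rot [-1.7998e+02 -1.0000e-02  9.4570e+01] F y' 0.6 x' -0.3 z 1.0 gap 0.0003 j [-12.  29.  96.   0.  55. -16.]
```

Call:
{"api": "apply_moves", "payload": {"rows": [0,0,0,0,0,1,0,0,0,0,0,0,1,0,0,0,0,0,0,0,0]}}

```text
t: 6.43
tool_pos: [0.5276, 0.0109, 0.2442]
ee_rot: [180.0, 0.0, 94.6]
contact_force: [-4.7, 0.0, 10.5]
finger_gap: 0.0005
```

```bash
python3 -c "from h import *;loc()"
```

```text
t 6.43 tip y' -7.6 x' -2.0 z 78.2 mm rot [1.7998e+02 1.0000e-02 9.4580e+01] F y' 0.4 x' -4.7 z 10.5 gap 0.0005 j [-12.  29.  96.  -0.  55. -16.]
```

The flap is on its stop: tip at 78.2 mm, 10.5 N. I'll go straight up.

Call:
{"api": "apply_moves", "payload": {"rows": [0,0,0,0,0,-5,0,0,0,0,0,0,-20,0,0,0,0,0,0,-30,0,0,0,0,0,0,-35,0,0,0,0,0,0,-35,0,0,0,0,0,0,-35,0,0,0,0,0,0,-35,0,0,0,0,0,0,-35,0,0,0,0,0,0,-30,0,0,0,0,0,0,-15,0]}}

```text
t: 7.27
tool_pos: [0.527, 0.0111, 0.5223]
ee_rot: [179.7, 0.1, 94.6]
contact_force: [0.5, 0.2, -0.1]
finger_gap: 0.0004
```

Run:
```python
from traj import *
loc();f=grab('scene','s5');P=cloud(f)
im=f['pixels'];hsv=cv2.cvtColor(im,cv2.COLOR_RGB2HSV)
m=np.zeros((400,640),bool);m[160:240,290:390]=1
m&=(hsv[...,0]<15)&(hsv[...,1]>150)
p=P[m];d=(p[:,:2]-C);y=d@EY*1e3
for a in range(-60,100,20):
    s=(y>a)&(y<a+20);print(a,s.sum(),np.median(p[s,2]).round(4))
a=cv2.imread('pics/s5.png')[60:290,200:420];cv2.imwrite('pics/s5c.png',cv2.resize(a,None,fx=2.6,fy=2.6))
b=(hsv[...,0]>95)&(hsv[...,0]<130)&(P[...,2]>.2)&(P[...,2]<.4);b[:,300:]=0;b[:,:220]=0
q=P[b];dd=q[:,:2]-C;t=q[:,2]>.3
print('cover top y',np.percentile(dd[t]@EY*1e3,[5,50,95]).round(1),q[:,2].max())
```

```text
t 7.27 tip y' -7.4 x' -2.7 z 356.3 mm rot [1.797e+02 8.000e-02 9.458e+01] F y' 0.2 x' 0.5 z -0.1 gap 0.0004 j [-12.  15.  72.   0.  92. -16.]
-60 165 0.078
-40 323 0.0779
-20 324 0.078
0 322 0.0778
20 320 0.0781
40 320 0.0778
60 315 0.078
80 148 0.0776
cover top y [-179.9 -168.9 -159. ] 0.31831171174079087
```

View pics/s5c.png

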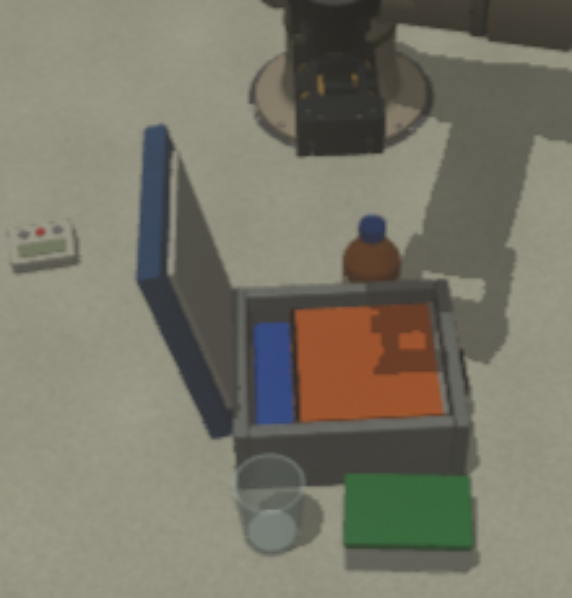

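The flap lies flat, with z = 78 mm all over. The cover's outer edge is at y' = -180, as expected. I'll cross over the cover.

Call:
{"api": "apply_moves", "payload": {"rows": [0,0,0,-15,0,0,0,0,0,0,-28,0,0,0,0,0,0,-32,0,0,0,0,0,0,-32,0,0,0,0,0,0,-32,0,0,0,0,0,0,-32,0,0,0,0,0,0,-32,0,0,0,0,0,0,-22,0,0,0,0,0,0,0,0,0,0]}}

```text
t: 8.07
tool_pos: [0.5455, -0.2172, 0.5161]
ee_rot: [-179.9, -0.1, 94.3]
contact_force: [0.5, 0.2, -0.4]
finger_gap: 0.0005
```

```bash
python3 -c "from h import *;loc()"
```

```text
t 8.07 tip y' -236.5 x' -3.4 z 350.1 mm rot [-1.7986e+02 -6.0000e-02  9.4340e+01] F y' 0.2 x' 0.5 z -0.4 gap 0.0005 j [-33.  24.  61.  -0.  95. -37.]
```

Call:
{"api": "apply_moves", "payload": {"rows": [0,0,0,0,0,10,0,0,0,0,0,0,20,0,0,0,0,0,0,20,0,0,0,0,0,0,15,0,0,0,0,0,0,5,0,0,0,0,14,0,0,0,0,0,0,14,0,0,0,0,0,0,5,0,0,0,0,0,0,0,0,0,0]}}

```text
t: 8.82
tool_pos: [0.5428, -0.1784, 0.4496]
ee_rot: [179.9, 0.1, 94.7]
contact_force: [-0.0, -0.1, 0.1]
finger_gap: 0.0006
```

```bash
cat >> traj.py <<'E'
def cover(r,w,yz0,angs):
    y,z=yz0
    for b in angs:
        Y=-115+r*np.cos(b)-22*np.sin(b)-w; Z=90+r*np.sin(b)+22*np.cos(b)
        print('b %.2f: -> y %.1f z %.1f  shift x %.1f z %.1f'%(b,Y,Z,Y-y,z-Z)); y,z=Y,Z
E
python3 - <<'E'
from traj import *
loc();f=grab('scene','s6')
a=cv2.imread('pics/s6.png')[60:290,200:420];cv2.imwrite('pics/s6c.png',cv2.resize(a,None,fx=2.6,fy=2.6))
cover(190,10,(-147,280),np.arange(1.55,-.01,-.1))
E
```

```text
t 8.82 tip y' -197.6 x' -2.9 z 283.6 mm rot [1.7989e+02 6.0000e-02 9.4710e+01] F y' -0.1 x' -0.0 z 0.1 gap 0.0006 j [-30.  22.  73.   0.  85. -35.]
b 1.55: -> y -143.0 z 280.4  shift x 4.0 z -0.4
b 1.45: -> y -123.9 z 281.3  shift x 19.1 z -0.9
b 1.35: -> y -104.9 z 280.2  shift x 19.1 z 1.1
b 1.25: -> y -86.0 z 277.2  shift x 18.9 z 3.0
b 1.15: -> y -67.5 z 272.4  shift x 18.5 z 4.8
b 1.05: -> y -49.5 z 265.8  shift x 17.9 z 6.7
b 0.95: -> y -32.4 z 257.3  shift x 17.2 z 8.4
b 0.85: -> y -16.1 z 247.3  shift x 16.2 z 10.1
b 0.75: -> y -1.0 z 235.6  shift x 15.2 z 11.7
b 0.65: -> y 12.9 z 222.5  shift x 13.9 z 13.1
b 0.55: -> y 25.5 z 208.1  shift x 12.5 z 14.4
b 0.45: -> y 36.5 z 192.5  shift x 11.0 z 15.6
b 0.35: -> y 45.9 z 175.8  shift x 9.4 z 16.6
b 0.25: -> y 53.7 z 158.3  shift x 7.7 z 17.5
b 0.15: -> y 59.6 z 140.1  shift x 5.9 z 18.2
b 0.05: -> y 63.7 z 121.5  shift x 4.1 z 18.7
```

View pics/s6c.png

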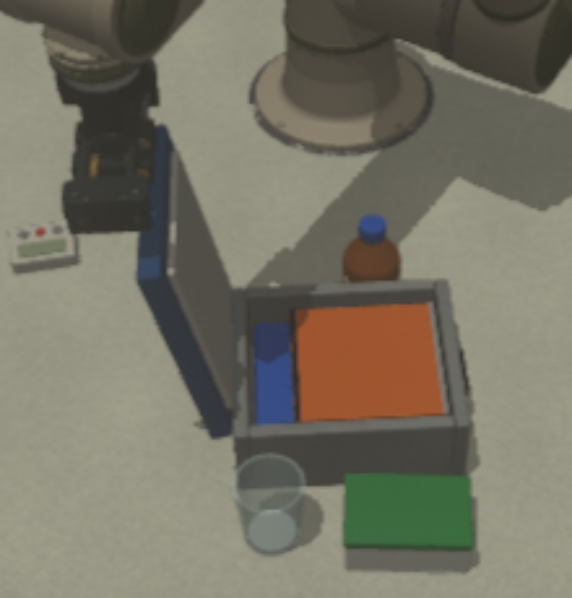

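Call:
{"api": "apply_moves", "payload": {"rows": [0,0,0,3,0,0,0,0,0,0,3,0,0,0,0,0,0,3,0,0,0,0,0,0,3,0,0,0,0,0,0,4,0,0,0,0,0,0,4,0,0,0,0,0,0,4,0,0,0,0,0,0,4,0,0,0]}}

```text
t: 9.53
tool_pos: [0.5406, -0.1522, 0.4483]
ee_rot: [180.0, 0.0, 94.6]
contact_force: [0.7, -3.2, 1.7]
finger_gap: 0.0006
```

```bash
python3 -c "from h import *;loc()"
```

```text
t 9.53 tip y' -171.3 x' -2.9 z 282.3 mm rot [1.7999e+02 1.0000e-02 9.4570e+01] F y' -3.3 x' 0.5 z 1.7 gap 0.0006 j [-28.  21.  75.  -0.  84. -32.]
```

Call:
{"api": "apply_moves", "payload": {"rows": [0,0,0,5,0,0,0,0,0,0,5,0,0,0,0,0,0,5,0,0,0,0,0,0,5,0,0,0,0,0,0,5,0,0,0,0,0,0,5,0,0,0,0,0,0,5,0,0,0,0,0,0,5,0,0,0,0,0,0,5,0,0,0,0,0,0,5,0,0,0]}}

```text
t: 10.37
tool_pos: [0.5366, -0.1023, 0.4482]
ee_rot: [-180.0, -0.0, 94.6]
contact_force: [-0.6, -3.6, 2.0]
finger_gap: 0.0006
```

Run:
```python
from traj import *
loc();f=grab('scene','s7')
a=cv2.imread('pics/s7.png')[60:290,200:420];cv2.imwrite('pics/s7c.png',cv2.resize(a,None,fx=2.6,fy=2.6))
```

```text
t 10.37 tip y' -121.2 x' -2.6 z 282.2 mm rot [-179.99   -0.     94.57] F y' -3.5 x' -0.9 z 2.0 gap 0.0006 j [-23.  19.  78.  -0.  83. -28.]
```

View pics/s7c.png

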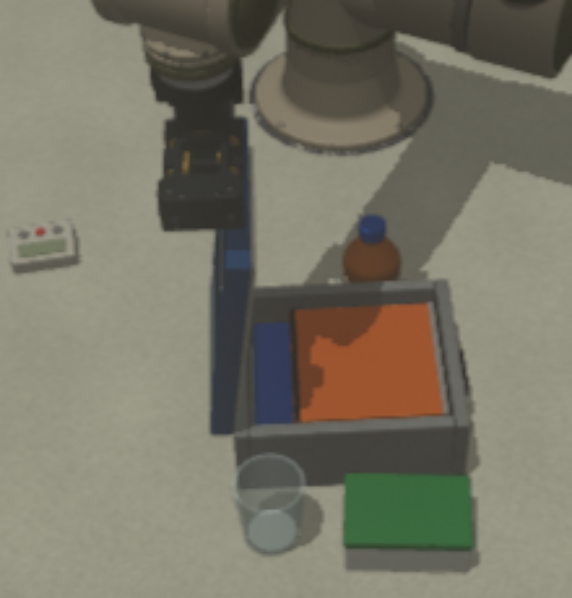

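Call:
{"api": "apply_moves", "payload": {"rows": [0,0,0,6,0,0,0,0,0,0,7,0,1,0,0,0,0,7,0,1,0,0,0,0,7,0,1,0,0,0,0,7,0,1,0,0,0,0,7,0,2,0,0,0,0,7,0,2,0,0,0,0,7,0,2,0,0,0,0,7,0,3,0,0,0,0,7,0,3,0]}}

```text
t: 11.25
tool_pos: [0.5311, -0.0332, 0.4319]
ee_rot: [180.0, -0.0, 94.6]
contact_force: [-0.6, -0.8, 2.5]
finger_gap: 0.0008
```

```bash
python3 -c "from h import *;loc()"
```

```text
t 11.25 tip y' -51.9 x' -2.3 z 265.9 mm rot [ 1.7999e+02 -1.0000e-02  9.4580e+01] F y' -0.8 x' -0.7 z 2.5 gap 0.0008 j [-16.  18.  82.   0.  80. -21.]
```

Call:
{"api": "apply_moves", "payload": {"rows": [0,0,0,7,0,3,0,0,0,0,7,0,3,0,0,0,0,7,0,4,0,0,0,0,7,0,4,0,0,0,0,7,0,4,0,0,0,0,6,0,5,0,0,0,0,6,0,5,0,0,0,0,6,0,5,0,0,0,0,6,0,5,0,0,0,0,6,0,6,0]}}

```text
t: 12.08
tool_pos: [0.5259, 0.0314, 0.3877]
ee_rot: [-180.0, 0.0, 94.6]
contact_force: [-1.1, -1.6, 0.9]
finger_gap: 0.0003
```

Run:
```python
from traj import *
loc();f=grab('scene','s8')
a=cv2.imread('pics/s8.png')[60:290,200:420];cv2.imwrite('pics/s8c.png',cv2.resize(a,None,fx=2.6,fy=2.6))
```

```text
t 12.08 tip y' 12.9 x' -2.0 z 221.7 mm rot [-1.7999e+02  1.0000e-02  9.4570e+01] F y' -1.5 x' -1.2 z 0.9 gap 0.0003 j [ -9.  19.  87.  -0.  74. -14.]
```

View pics/s8c.png

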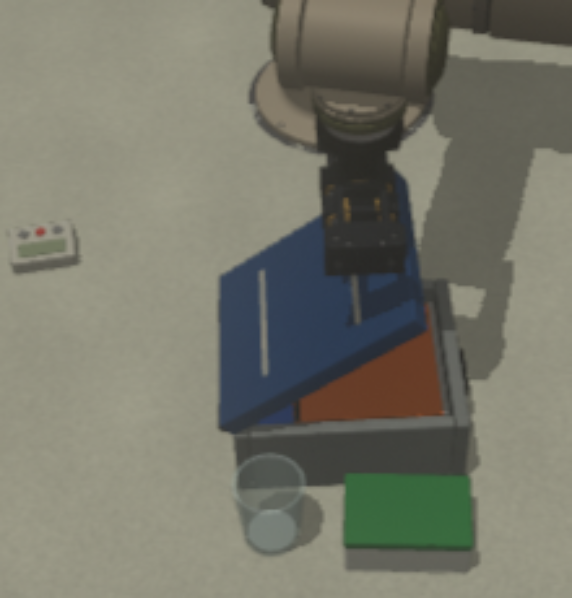

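Call:
{"api": "apply_moves", "payload": {"rows": [0,0,0,6,0,6,0,0,0,0,5,0,6,0,0,0,0,5,0,6,0,0,0,0,4,0,6,0,0,0,0,4,0,6,0,0,0,0,4,0,6,0,0,0,0,4,0,6,0,0,0,0,3,0,6,0,0,0,0,3,0,6,0,0,0,0,3,0,6,0]}}

```text
t: 12.97
tool_pos: [0.5227, 0.0719, 0.3276]
ee_rot: [-180.0, -0.0, 94.6]
contact_force: [0.7, -1.0, 1.2]
finger_gap: 0.0004
```

```bash
python3 -c "from h import *;loc()"
```

```text
t 12.97 tip y' 53.6 x' -1.8 z 161.6 mm rot [-180.     -0.     94.57] F y' -1.0 x' 0.6 z 1.2 gap 0.0004 j [-5. 22. 92.  0. 66. -9.]
```

Now to z ≈ 124, slowing down.

Call:
{"api": "apply_moves", "payload": {"rows": [0,0,0,2,0,5,0,0,0,0,2,0,5,0,0,0,0,2,0,5,0,0,0,0,1,0,4,0,0,0,0,1,0,4,0,0,0,0,1,0,4,0,0,0,0,1,0,3,0,0,0,0,0,0,3,0,0,0,0,0,0,2,0,0,0,0,0,0,2,0]}}

```text
t: 13.8
tool_pos: [0.5219, 0.0816, 0.291]
ee_rot: [-180.0, -0.0, 94.6]
contact_force: [-0.1, 0.8, 0.7]
finger_gap: 0.0006
```

```bash
python3 -c "from h import *;loc()"
```

```text
t 13.80 tip y' 63.3 x' -1.8 z 125.0 mm rot [-1.800e+02 -1.000e-02  9.457e+01] F y' 0.8 x' -0.0 z 0.7 gap 0.0006 j [-4. 25. 94.  0. 61. -8.]
```

Call:
{"api": "apply_moves", "payload": {"rows": [0,0,0,0,0,2,0,0,0,0,0,0,2,0,0,0,0,0,0,2,0,0,0,0,0,0,1.5,0,0,0,0,0,0,1.5,0,0,0,0,0,0,1,0,0,0,0,0,0,1,0,0,0,0,0,0,1,0,0,0,0,0,0,0,0]}}

```text
t: 14.55
tool_pos: [0.5219, 0.0816, 0.279]
ee_rot: [-180.0, 0.0, 94.6]
contact_force: [0.1, -0.1, 0.1]
finger_gap: 0.0004
```

```bash
python3 -c "from h import *;loc()"
```

```text
t 14.55 tip y' 63.3 x' -1.8 z 113.0 mm rot [-1.7999e+02  1.0000e-02  9.4580e+01] F y' -0.1 x' 0.1 z 0.1 gap 0.0004 j [-4. 26. 94. -0. 60. -8.]
```

Call:
{"api": "apply_moves", "payload": {"rows": [0,0,0,0,0,1,0,0,0,0,0,0,0.5,0,0,0,0,0,0,0.5,0,0,0,0,0,0,0.5,0,0,0,0,0,0,0,0]}}

```text
t: 14.97
tool_pos: [0.5219, 0.0817, 0.2783]
ee_rot: [180.0, 0.0, 94.6]
contact_force: [-7.8, 0.8, 16.0]
finger_gap: 0.0003
```

```bash
python3 -c "from h import *;loc()"
```

```text
t 14.97 tip y' 63.4 x' -1.8 z 112.3 mm rot [1.7996e+02 2.0000e-02 9.4590e+01] F y' 1.5 x' -7.7 z 16.0 gap 0.0003 j [-4. 26. 94. -0. 59. -8.]
```

The cover is pressed on its stop: 112.3 mm, 16 N. I'll retract straight up and check.

Call:
{"api": "apply_moves", "payload": {"rows": [0,0,0,0,0,-2,0,0,0,0,0,0,-5,0,0,0,0,0,0,-20,0,0,0,0,0,0,-30,0,0,0,0,0,0,-35,0,0,0,0,0,0,-35,0,0,0,0,0,0,-35,0,0,0,0,0,0,-30,0,0,0,0,0,0,-10,0,0,0,0,0,0,0,0]}}

```text
t: 15.8
tool_pos: [0.5218, 0.0817, 0.4809]
ee_rot: [179.8, 0.0, 94.6]
contact_force: [0.5, -0.0, -0.5]
finger_gap: 0.0004
```

Run:
```python
from traj import *
loc();f=grab('scene','s9');g=grab('top','t9');P=cloud(f)
im=f['pixels'];hsv=cv2.cvtColor(im,cv2.COLOR_RGB2HSV)
L=np.stack([(P[...,:2]-C)@EX,(P[...,:2]-C)@EY],-1)*1e3
m=(abs(L[...,0])<95)&(abs(L[...,1])<112)&(P[...,2]>.05)&(P[...,2]<.2)
for a in range(-110,110,20):
    s=m&(L[...,1]>a)&(L[...,1]<a+20);print(a,s.sum(),np.median(P[s][:,2]).round(4))
t=(P[...,2]>.107)&(P[...,2]<.117)&(abs(L[...,0])<130)&(abs(L[...,1])<145)&(hsv[...,0]>95)&(hsv[...,0]<130)
print(cv2.minAreaRect(P[t][:,:2].astype(np.float32)*1000))
a=cv2.imread('pics/s9.png')[60:290,200:420];cv2.imwrite('pics/s9c.png',cv2.resize(a,None,fx=2.6,fy=2.6))
```

```text
t 15.80 tip y' 63.3 x' -1.9 z 314.9 mm rot [1.7975e+02 4.0000e-02 9.4580e+01] F y' -0.1 x' 0.5 z -0.5 gap 0.0004 j [-4. 16. 77. -0. 87. -8.]
-110 406 0.1122
-90 421 0.1119
-70 423 0.1122
-50 417 0.1119
-30 419 0.1121
-10 417 0.1118
10 414 0.1116
30 416 0.1121
50 421 0.1122
70 412 0.112
90 410 0.1116
((531.2613525390625, 18.84178924560547), (206.13775634765625, 229.2965850830078), 5.7972307205200195)
```

View pics/s9c.png

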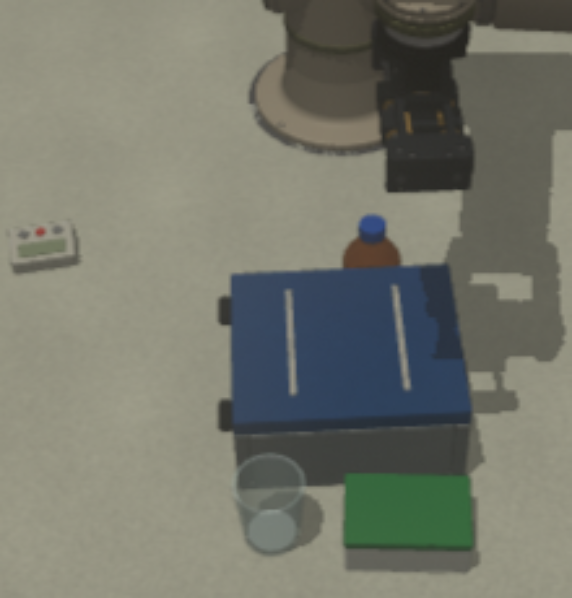

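View pics/t9.png

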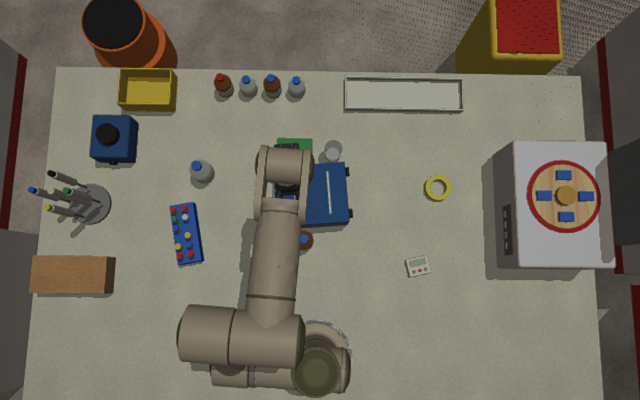

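The cover is flat at 112 mm everywhere. The carrier and bystanders are unmoved, and the arm is clear of everything, so I'll hand the job in.

```bash
python3 -c "
from h import *
loc();print(r.finish_job())"
```

```text
t 15.90 tip y' 63.3 x' -1.7 z 311.2 mm rot [-1.7988e+02 -1.0000e-02  9.4570e+01] F y' 0.1 x' -0.7 z -0.2 gap 0.0007 j [-4. 16. 78. -0. 86. -8.]
the job is handed in; nothing more can be done
None
```

I pushed the orange flap down flat first, then swung the blue cover over and pressed it shut, using only the closed fingertips. I handed the job in at 15.9 s, with the arm clear of everything.

- **Flap:** it took about 1–2 N along the way and 10.5 N when pressed on its stop. Before I closed the cover, depth readings showed its upper face at 78 mm all over, as specified for flat.
- **Cover:** it took up to about 4 N along the way, slowing down before the stop, and 16 N when pressed shut. Its top measured 111.6–112.2 mm all over, against 112 mm specified.
- **Carrier and bystanders:** the carrier's measured position moved by no more than about 2 mm, which is within the calibration error. The bystanders look unmoved in the pictures, though I did not measure their positions.
- **Disagreement:** the final yaw fit, from the cover outline in the scene camera, gave 5.8° against 4.8° at the start. That fit also made the cover 206 mm wide instead of 200, so I put the difference down to noise at the edges.

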